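# Sort paint tubes and bottles into their trays

## Robot

A 7-joint arm with a two-finger parallel gripper is mounted at the origin on a cart in front of the work surface, level with it; the furniture and walls round the work are solid. World frame = base frame: x ahead of the robot, y to its left, z up, the work surface at z = 0. Lengths are in m, angles in rad, forces in N, time in s.
With the tool pointing down it reaches from about 0.4 to 0.875 m from the base axis. Payload 6.5 kg.
Tool frame: the origin (TCP) lies on the centre line of the jaws, within the pads' length; the fingertips stand 19 mm ahead of it and the grasp point (between the pads) is the TCP (robot.finger_overhang is the distance from the TCP to the fingertips, in m); x points along the fingers, y is the direction in which the jaws open and shut, and the axes are right-handed (so a half turn about x gives the same grasp; the last joint's range is limited). The gripper opens to 85 mm and grips with 20 to 120 N. Pads are 22 mm wide; open, the fingers measure 114 mm over their backs; the gripper's body (76 mm by 85 mm) begins 54 mm behind the grasp point. The pads swing forward as they close: fully open they stand 13 mm farther back than shut.
Start: joints at [-1.369, 0.536, -0.004, 1.538, 0.003, 1.067, -0.071], TCP at [0.172, 0.627, 0.25] pointing down, gripper open.
Joint ranges: [-2.7, 2.7], [-0.37, 2.16], [-1.27, 1.26], [0.24, 2.4], [-1.31, 4.45], [0.19, 1.91], [-2.76, 2.76]. Speed limits (rad/s): [2.39, 2.39, 3.14, 3.14, 3.14, 3.14, 3.14].

## Interface

Orientations are given as a unit quaternion [x, y, z, w].
In Python, from cell import robot gives the robot as it stands.
- The arm moves only by the shell command python3 -m handwheel 'ROWS'. ROWS is JSON, a list of rows, each an object with "fingers": the gripper's target within -1 to 1 (shut at 1, half-way at 0, fully open at -1); "xyz": the shift along the tool's x, y, z in cm, a list of three; "twist": the turn, a rotation vector about the tool's x, y, z in rad, a list of three. In form: [{"fingers": fingers, "xyz": [x, y, z], "twist": [wx, wy, wz]}, ...]. A call has 1 to 10 rows; each row shifts and turns the pose as measured when the row begins, along the tool's axes as they then stand; what a row does not reach is not made up. A row lasts 1/12 s, in which the tool goes at most 41.7 mm and 7.16 degrees, less where a joint would pass 70% of its speed; a pose out of reach is approached as far as the arm can. A call with a gripper value outside its range is refused whole. The fingers move at their own pace and stop on an object; the grip force is fixed at half the most. Time passes only in rows, so rows that do not move let the fingers close. It gives the time, the measured TCP pose, the force and the opening at its end, in the units of the state.
- robot.observe(): the state, without advancing time (a new reading comes with each control period).
- robot.grab_frame(name): name is "side" or "top" or "wrist"; returns a dict with "frame" (384x512x3 uint8, red, green, blue), "fovy" (degrees; the focal length in pixels is half the picture's height over the tangent of half this angle, whatever the lens; pixels are square), "cx", "cy" (the principal point, pixels), "xyz" and "orientation" of the camera in the world. Camera axes: x right, y down, z forward; pixel columns grow to the right and rows downward; lengths in m; the calibration is good to about 2 mm. A picture is of the moment at which its call begins. There is no depth.
- robot.close_job(): hands the job in, once; it reports no verdict.
The state is a dict: "time": time; "qpos": joint angles; "joint_vel": joint speeds; "tau": joint torques, N m; "ee_pos": TCP position; "orientation": TCP orientation; "contact_force": force on the tool from outside, world axes, zero at the start; "torque": the same for the moment, N m; "finger_gap": finger opening in m.
Only numpy, scipy, OpenCV 4.12 (cv2) and the standard library are available. Lean on these libraries where they do the work, as an engineer would, in place of code of your own. Each camera call takes 0.05 s, during which the arm holds its last target. There are 200 camera calls.

## Task

Tidy the paint table: lay the two long paint tubes flat, next to each other, in the large shallow tray, lay the short paint tube flat in the small shallow tray, and stand the two little bottles upright in the deep tray. Leave the roll of white tape lying where it is.

Things in the scene. Friction and masses are not known exactly. Their poses are not given: they have to be found in the camera images.
- long_tube_a: Grey-white paint tube with a light screw cap, 146 mm long, 38 mm wide at the flat crimped end and 28 mm high, lying on its side. Origin: middle of its length, on its underside. Its x axis runs along the tube from the cap (at x = -73 mm) to the crimp (at x = +72 mm), y across it, z up. Rests 0.05 rad out of level. Grasp across y within 10 mm of the origin, pads about 24 mm above its underside.
- long_tube_b: Grey-white paint tube with a black screw cap, 146 mm long, 38 mm wide at the flat crimped end and 28 mm high, lying on its side. Origin: middle of its length, on its underside. Its x axis runs along the tube from the cap (at x = -73 mm) to the crimp (at x = +72 mm), y across it, z up. Rests 0.05 rad out of level. Grasp across y within 10 mm of the origin, pads about 24 mm above its underside.
- short_tube: Grey-white paint tube with a black screw cap, the shortest, 106 mm long, 32 mm wide at the flat crimped end and 24 mm high, lying on its side. Origin: middle of its length, on its underside. Its x axis runs along the tube from the cap (at x = -53 mm) to the crimp (at x = +52 mm), y across it, z up. Rests 0.05 rad out of level. Grasp across y within 10 mm of the origin, pads about 24 mm above its underside.
- dropper: Standing white dropper bottle with a black collar and a thin white nozzle, 111 mm high; round body 40 mm in diameter up to 73 mm high, collar 25 mm in diameter above it. Origin: centre of its underside, z up. Grasp round the body, about 60 mm up.
- round_bottle: Standing small pink bottle with a domed cap, 107 mm high; round body 49 mm in diameter up to 79 mm high, cap 33 mm in diameter above it. Origin: centre of its underside, z up. Grasp round the body, about 60 mm up.
- white_tape: Roll of white tape lying flat, 62 mm in diameter, 19 mm high, loose: a bystander to be left alone. Origin: centre of its underside.
- long_tray: Large shallow wooden tray, fixed to the table, open at the top: 190 x 180 mm outside, 180 (x) x 170 (y) mm inside, walls 5 mm thick, rim 17 mm (20 mm with its rounded edge) above the table, inner floor 5 mm above the table. Origin: centre of its underside; x along its longer side, z up. For the two long tubes, which lie along x beside each other (e.g. at y = +42 and -42 mm).
- short_tray: Small shallow wooden tray, fixed to the table, open at the top: 150 x 100 mm outside, 140 (x) x 90 (y) mm inside, walls 5 mm thick, rim 17 mm (20 mm with its rounded edge) above the table, inner floor 5 mm above the table. Origin: centre of its underside; x along its longer side, z up. For the short tube.
- bottle_tray: Deep wooden tray, fixed to the table, open at the top: 110 x 175 mm outside, 100 (x) x 165 (y) mm inside, walls 5 mm thick, rim 35 mm (38 mm with its rounded edge) above the table, inner floor 5 mm above the table. Origin: centre of its underside; y along its longer side, z up. For the two bottles (e.g. at y = +40 and -40 mm).
Things that resemble listed ones, but are neither listed nor needed, are in the scene too. Leave any orange look-alike of the dropper alone.

How it is judged:
By the outcome, as a careful person would: the job done as asked, in the order asked, and still so for the second after the job is handed in, with the robot touching nothing.
It also fails if it takes over 128 s, if anything falls off the work surface, if the arm or the gripper's body presses on something with over 40 N, if the wrist force passes 120 N, or if a joint passes its speed limit or range.

## Working session

There is one attempt and no reset: what is moved stays moved. The work goes in short steps, Python scripts to look and compute and a shell command to move; the robot and the scene stay as the last step left them, time stands still between calls to the robot, and variables do not carry over. Pictures are saved under pics/ and viewed, about 12 in all and at most 16, crops included, and the job is handed in when it is done.

```bash
mkdir -p pics; ls; cat > h.py <<'E'
import numpy as np, cv2
from scipy.spatial.transform import Rotation as R
from cell import robot
def grab(n,save=None):
    f=robot.grab_frame(n)
    if save: cv2.imwrite('pics/'+save,cv2.cvtColor(f['frame'],cv2.COLOR_RGB2BGR))
    return f
def ray(f,u,v):
    h=f['frame'].shape[0]; fl=h/2/np.tan(np.radians(f['fovy'])/2)
    d=R.from_quat(f['orientation']).apply([(u-f['cx'])/fl,(v-f['cy'])/fl,1]); return np.array(f['xyz']),d
def onz(f,u,v,z):
    p,d=ray(f,u,v); return p+d*(z-p[2])/d[2]
def proj(f,P):
    h=f['frame'].shape[0]; fl=h/2/np.tan(np.radians(f['fovy'])/2)
    c=R.from_quat(f['orientation']).inv().apply(np.array(P)-f['xyz']); return np.array([f['cx']+fl*c[0]/c[2],f['cy']+fl*c[1]/c[2]])
E
python3 - <<'E'
from h import *
import pickle
for n in ['top','side','wrist']:
    f=grab(n,n+'0.png'); pickle.dump(f,open(n+'0.pkl','wb')); print(n,f['fovy'],f['cx'],f['cy'],f['xyz'],R.from_quat(f['orientation']).as_matrix().round(3).tolist())
s=robot.observe(); print(s, R.from_quat(s['orientation']).as_matrix().round(3))
E
```

```text
pics
top 56.68770711760332 259.6212559235992 191.3400087012903 [0.40156339 0.05334374 0.92871358] [[0.025, -0.994, 0.106], [-1.0, -0.025, 0.001], [0.002, -0.106, -0.994]]
side 46.722519790473896 255.35593267837862 193.44783483154134 [ 0.21112704 -0.92627817  0.41651583] [[0.966, -0.071, 0.25], [-0.259, -0.337, 0.905], [0.021, -0.939, -0.344]]
wrist 68.69341203827506 254.17697962608514 189.38518382216682 [0.09366549 0.6480015  0.37503012] [[0.265, 0.915, 0.305], [0.964, -0.25, -0.085], [-0.002, 0.317, -0.948]]
{'time': 0.15, 'qpos': array([-1.36918179,  0.53703431, -0.00445436,  1.53863869,  0.00260626,
        1.06729234, -0.07116886]), 'joint_vel': array([ 0.00060097, -0.00505949, -0.00031706, -0.00513247,  0.00046204,
        0.00010446,  0.00090913]), 'tau': array([ 1.37594834e-03, -5.83785582e+01,  1.04966752e+00, -2.59350318e+01,
        1.25269342e-02,  6.50651826e-03,  1.90914778e-05]), 'ee_pos': array([0.17188278, 0.62638446, 0.24958977]), 'orientation': array([ 0.0938799 ,  0.70081154, -0.09484463,  0.70075262]), 'contact_force': array([ 0.17826948,  0.08490847, -0.07302315]), 'torque': array([-0.02222909,  0.08936343,  0.07154726]), 'finger_gap': 0.08536973512545244} [[-0.     0.265  0.964]
 [-0.001  0.964 -0.265]
 [-1.    -0.001  0.   ]]
```

View pics/top0.png

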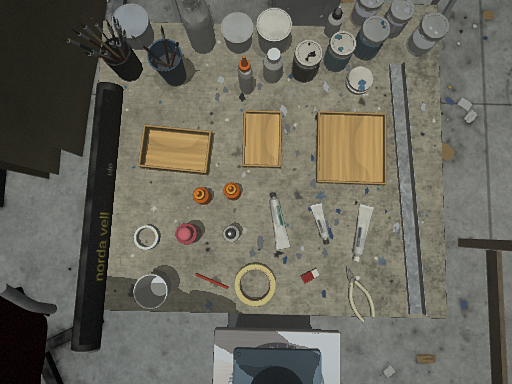

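View pics/side0.png

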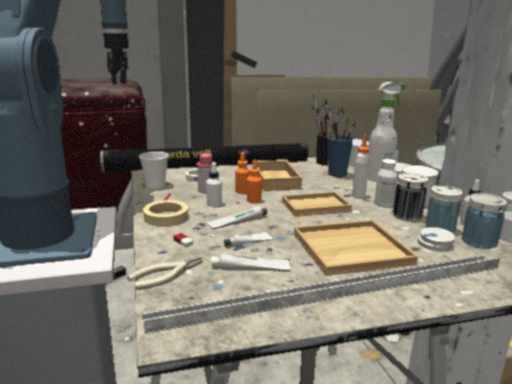

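```bash
python3 - <<'E'
from h import *
import pickle
f=pickle.load(open('top0.pkl','rb')); im=cv2.cvtColor(f['frame'],cv2.COLOR_RGB2BGR)
c=im[100:300,120:400]; cv2.imwrite('pics/c1.png',cv2.resize(c,None,fx=2.8,fy=2.8,interpolation=cv2.INTER_CUBIC))
hsv=cv2.cvtColor(im,cv2.COLOR_BGR2HSV)
def show(name,m,z,amin):
    n,cs=0,cv2.findContours(m.astype(np.uint8)*255,cv2.RETR_EXTERNAL,cv2.CHAIN_APPROX_NONE)[0]
    for k in cs:
        if cv2.contourArea(k)<amin: continue
        (cx,cy),(w,h),a=cv2.minAreaRect(k)
        bp=[onz(f,u,v,z) for u,v in cv2.boxPoints(((cx,cy),(w,h),a))]
        p=np.mean(bp,0); e1=bp[1]-bp[0]; e2=bp[2]-bp[1]; e=e1 if np.linalg.norm(e1)>np.linalg.norm(e2) else e2
        print(name,(round(cx),round(cy)),p.round(4)[:2],'L',np.linalg.norm(e1).round(3),np.linalg.norm(e2).round(3),'yaw',np.arctan2(e[1],e[0]).round(3))
H,S,V=[hsv[...,i].astype(int) for i in range(3)]
roi=np.zeros(H.shape,bool); roi[100:275,120:390]=1
wood=roi&(H>10)&(H<25)&(S>85)&(V>110); show('wood',cv2.morphologyEx(wood.astype(np.uint8),cv2.MORPH_CLOSE,np.ones((9,9))),0.018,800)
show('tube',roi&(S<40)&(V>165),0.014,60)
show('pink',roi&((H>165)|(H<5))&(S>80),0.09,60)
for u,v in [(280,220),(320,222),(362,232),(330,230),(146,230),(187,233)]: print(u,v,hsv[v,u])
E
```

```text
wood (174, 149) [0.605  0.2799] L 0.116 0.181 yaw -1.648
wood (352, 148) [ 0.6201 -0.1841] L 0.195 0.183 yaw -0.012
wood (262, 139) [0.638  0.0517] L 0.154 0.101 yaw -0.003
tube (145, 237) [0.3756 0.3426] L 0.06 0.06 yaw -2.627
tube (279, 231) [0.3993 0.0008] L 0.034 0.088 yaw -2.926
tube (363, 221) [ 0.4287 -0.2119] L 0.085 0.035 yaw -0.248
tube (318, 215) [ 0.4424 -0.0962] L 0.029 0.056 yaw -2.938
pink (186, 234) [0.3879 0.2237] L 0.047 0.049 yaw -3.098
280 220 [ 78  99 100]
320 222 [ 30  13 133]
362 232 [ 33  17 176]
330 230 [109 120  91]
146 230 [ 23  42 139]
187 233 [178 118 184]
```

View pics/c1.png

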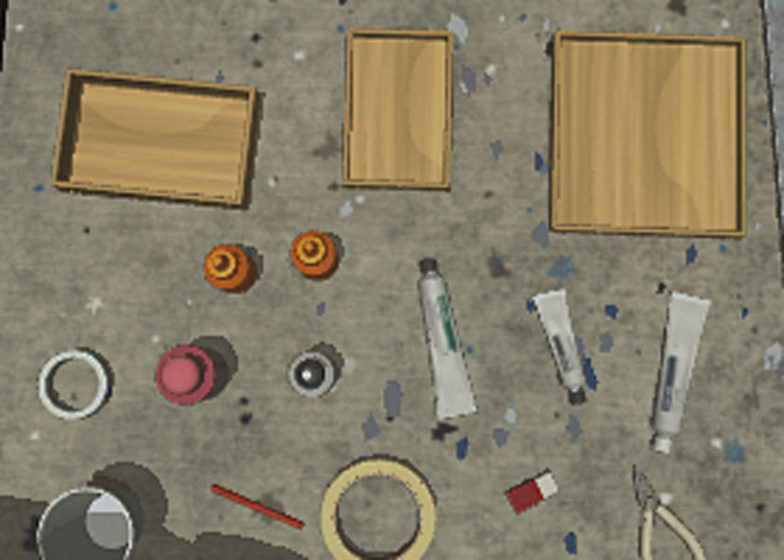

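```bash
cat >> h.py <<'E'
def go(x,y,z,tz=None):
    """remaining shift in tool axes (cm) to world x,y,z, and twist about tool x to bring tool z axis to world yaw tz (mod pi)"""
    s=robot.observe(); M=R.from_quat(s['orientation']).as_matrix()
    tw=0
    cur=np.arctan2(M[1,2],M[0,2])
    print('t',round(s['time'],2),'tcp',s['ee_pos'].round(4),'yaw',cur.round(3),'gap',round(s['finger_gap'],4),'F',s['contact_force'].round(1),'x7',s['qpos'].round(2)[[0,6]])
    # levelling error: tool x should be -z
    e=np.cross(M[:,0],[0,0,-1]); lv=M.T@e
    if tz is not None:
        tw=-((tz-cur+np.pi/2)%np.pi-np.pi/2)
        c=tz if abs(np.cos(tz-cur))==np.cos(tz-cur) else tz+np.pi
        M=np.array([[0,np.sin(c)*-1,np.cos(c)],[0,np.cos(c),np.sin(c)],[-1,0,0]])
    print('twist',round(tw,3),'level',lv.round(3),'then shift cm (new axes)',(M.T@(np.array([x,y,z])-s['ee_pos'])*100).round(2))
E
python3 - <<'E'
from h import *
import pickle
f=pickle.load(open('top0.pkl','rb'))
c=lambda a,b:(a/2.8+120-.3,b/2.8+100-.3)
for n,cap,cr in [('b',(427,259),(458,415)),('s',(577,402),(549,293)),('a',(662,451),(690,296))]:
    p=onz(f,*c(*cap),.012);q=onz(f,*c(*cr),.012);d=q-p
    print(n,p[:2].round(4),q[:2].round(4),'mid',((p+q)/2)[:2].round(4),'len',np.linalg.norm(d).round(4),'yaw',np.arctan2(d[1],d[0]).round(3))
for n,pt,z in [('dropper body',(312,373),.073),('collar',(313,375),.09),('pink body',(187,375),.07),('pinkcap',(182,374),.1),('tape',(75,384),.012),('orange1 body',(231,268),.073),('orange2',(316,256),.073)]:
    print(n,onz(f,*c(*pt),z)[:2].round(4))
for n,pts in [('long',((551,32),(745,38),(745,236),(551,231))),('short',((347,31),(452,31),(450,187),(343,186))),('bot',((69,71),(256,88),(243,206),(53,187)))]:
    P=np.array([onz(f,*c(*p),.034 if n=='bot' else .016)[:2] for p in pts]); print(n,P.mean(0).round(4),[np.linalg.norm(P[i]-P[i-1]).round(3) for i in range(4)],[np.arctan2(*(P[i]-P[i-1])[::-1]).round(3) for i in range(4)])
go(.43,.0,.2,-2.9)
E
```

```text
b [0.4982 0.0214] [ 0.3563 -0.0098] mid [0.4272 0.0058] len 0.1453 yaw -2.925
s [ 0.3706 -0.118 ] [ 0.4695 -0.0917] mid [ 0.4201 -0.1049] len 0.1023 yaw 0.26
a [ 0.3285 -0.1953] [ 0.47   -0.2217] mid [ 0.3992 -0.2085] len 0.1439 yaw -0.185
dropper body [0.3916 0.1195]
collar [0.3902 0.1173]
pink body [0.3873 0.2266]
pinkcap [0.3885 0.2247]
tape [0.3756 0.34  ]
orange1 body [0.4798 0.1923]
orange2 [0.492  0.1194]
long [ 0.621  -0.1823] [np.float64(0.189), np.float64(0.183), np.float64(0.188), np.float64(0.179)] [np.float64(0.008), np.float64(-1.577), np.float64(3.129), np.float64(1.57)]
short [0.6391 0.0516] [np.float64(0.148), np.float64(0.099), np.float64(0.149), np.float64(0.099)] [np.float64(0.004), np.float64(-1.546), np.float64(-3.136), np.float64(1.586)]
bot [0.6013 0.2729] [np.float64(0.109), np.float64(0.173), np.float64(0.11), np.float64(0.174)] [np.float64(-0.075), np.float64(-1.638), np.float64(3.073), np.float64(1.495)]
t 0.15 tcp [0.1719 0.6264 0.2496] yaw -0.268 gap 0.0854 F [ 0.2  0.1 -0.1] x7 [-1.37 -0.07]
twist -0.509 level [-0.     0.     0.001] then shift cm (new axes) [  4.96 -66.99  10.08]
```

```bash
python3 -m handwheel '[{"fingers":-1,"xyz":[0,0,0],"twist":[-0.121,0,0]},{"fingers":-1,"xyz":[0,0,0],"twist":[-0.121,0,0]},{"fingers":-1,"xyz":[0,0,0],"twist":[-0.121,0,0]},{"fingers":-1,"xyz":[0,0,0],"twist":[-0.121,0,0]},{"fingers":-1,"xyz":[0,-3.7,1.7],"twist":[0,0,0]},{"fingers":-1,"xyz":[0,-3.7,1.7],"twist":[0,0,0]},{"fingers":-1,"xyz":[0,-3.7,1.7],"twist":[0,0,0]},{"fingers":-1,"xyz":[0,-3.7,1.7],"twist":[0,0,0]},{"fingers":-1,"xyz":[0,-3.7,1.7],"twist":[0,0,0]},{"fingers":-1,"xyz":[0,-3.7,1.7],"twist":[0,0,0]}]'
python3 -c "
from h import *
go(.427,.006,.15,.217)"
```

```text
time: 0.98
ee_pos: [0.3173, 0.4351, 0.245]
orientation: [-0.091, 0.704, 0.09, 0.698]
contact_force: [1.5, 0.8, -0.5]
finger_gap: 0.0855
t 0.98 tcp [0.3173 0.4351 0.245 ] yaw 0.257 gap 0.0855 F [ 1.5  0.8 -0.5] x7 [-0.95  0.78]
twist 0.04 level [ 0.    -0.008 -0.001] then shift cm (new axes) [  9.5  -44.27   1.47]
```

```bash
python3 -m handwheel '[{"fingers":-1,"xyz":[0,-4,0],"twist":[0.04,0,0]},{"fingers":-1,"xyz":[0,-4,0.3],"twist":[0,0,0]},{"fingers":-1,"xyz":[0,-4,0.3],"twist":[0,0,0]},{"fingers":-1,"xyz":[0,-4,0.3],"twist":[0,0,0]},{"fingers":-1,"xyz":[0,-4,0.3],"twist":[0,0,0]},{"fingers":-1,"xyz":[0.5,-4,0],"twist":[0,0,0]},{"fingers":-1,"xyz":[0.5,-4,0],"twist":[0,0,0]},{"fingers":-1,"xyz":[0.5,-4,0],"twist":[0,0,0]},{"fingers":-1,"xyz":[1,-4,0],"twist":[0,0,0]},{"fingers":-1,"xyz":[1,-4,0],"twist":[0,0,0]}]'
python3 -c "
from h import *
go(.427,.006,.1,.217)"
```

```text
time: 1.82
ee_pos: [0.4192, 0.0348, 0.2112]
orientation: [-0.074, 0.703, 0.075, 0.703]
contact_force: [1.0, 0.4, -0.7]
finger_gap: 0.0855
t 1.82 tcp [0.4192 0.0348 0.2112] yaw 0.211 gap 0.0855 F [ 1.   0.4 -0.7] x7 [-0.34  1.64]
twist -0.006 level [-0.     0.001 -0.002] then shift cm (new axes) [11.12 -2.98  0.14]
```

```bash
python3 -m handwheel '[{"fingers":-1,"xyz":[3,-1.5,0],"twist":[0,0,0]},{"fingers":-1,"xyz":[3,-1.2,0],"twist":[0,0,0]},{"fingers":-1,"xyz":[0,0,0],"twist":[0,0,0]},{"fingers":-1,"xyz":[0,0,0],"twist":[0,0,0]}]'
python3 - <<'E'
from h import *
f=grab('wrist','w1.png'); go(.427,.006,.024,.217)
print(proj(f,(.427,.006,.024)),proj(f,(.498,.0214,.012)),proj(f,(.3563,-.0098,.012)))
E
```

```text
time: 2.15
ee_pos: [0.4259, -0.0027, 0.1492]
orientation: [-0.069, 0.703, 0.068, 0.704]
contact_force: [0.3, -0.1, 0.7]
finger_gap: 0.0857
t 2.2 tcp [ 0.4256 -0.0025  0.1493] yaw 0.196 gap 0.0856 F [ 0.7 -0.3 -0. ] x7 [-0.25  1.76]
twist -0.021 level [-0.     0.002  0.002] then shift cm (new axes) [12.53  0.8   0.32]
[263.45518246 189.37558952] [263.65495613 250.52068646] [261.91845847 108.76564944]
```

View pics/w1.png

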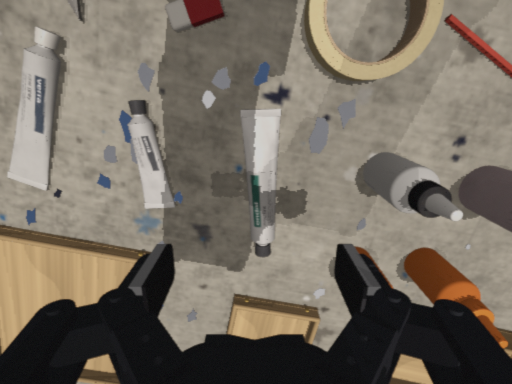

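```bash
python3 -m handwheel '[{"fingers":-1,"xyz":[3,0.4,0.15],"twist":[-0.021,0,0]},{"fingers":-1,"xyz":[3,0.4,0.15],"twist":[0,0,0]},{"fingers":-1,"xyz":[3,0,0],"twist":[0,0,0]},{"fingers":-1,"xyz":[2,0,0],"twist":[0,0,0]},{"fingers":-1,"xyz":[0.8,0,0],"twist":[0,0,0]},{"fingers":-1,"xyz":[0,0,0],"twist":[0,0,0]}]'
python3 -c "
from h import *
go(.427,.006,.024,.217)"
```

```text
time: 2.7
ee_pos: [0.4364, 0.0158, 0.0356]
orientation: [-0.079, 0.695, 0.082, 0.71]
contact_force: [-0.1, 0.4, 1.4]
finger_gap: 0.0855
t 2.7 tcp [0.4364 0.0158 0.0356] yaw 0.229 gap 0.0855 F [-0.1  0.4  1.4] x7 [-0.21  1.82]
twist 0.012 level [-0.     0.02  -0.002] then shift cm (new axes) [ 1.16 -0.76 -1.13]
```

```bash
python3 -m handwheel '[{"fingers":-1,"xyz":[0.5,-0.4,-0.6],"twist":[0.012,0.02,0]},{"fingers":-1,"xyz":[0.4,-0.4,-0.5],"twist":[0,0,0]},{"fingers":-1,"xyz":[0,0,0],"twist":[0,0,0]},{"fingers":-1,"xyz":[0,0,0],"twist":[0,0,0]}]'
python3 -c "
from h import *
go(.427,.006,.024,.217)"
```

```text
time: 3.03
ee_pos: [0.4298, 0.0067, 0.0299]
orientation: [-0.076, 0.701, 0.078, 0.705]
contact_force: [0.7, -0.4, -0.4]
finger_gap: 0.0856
t 3.03 tcp [0.4298 0.0067 0.0299] yaw 0.218 gap 0.0856 F [ 0.7 -0.4 -0.4] x7 [-0.19  1.83]
twist 0.001 level [-0.     0.005 -0.002] then shift cm (new axes) [ 0.59 -0.   -0.29]
```

Final nudge, close (10 rows), then lift.

```bash
python3 -m handwheel '[{"fingers":-1,"xyz":[0.6,0,-0.2],"twist":[0,0.005,0]},{"fingers":-1,"xyz":[0,0,0],"twist":[0,0,0]},{"fingers":1,"xyz":[0,0,0],"twist":[0,0,0]},{"fingers":1,"xyz":[0,0,0],"twist":[0,0,0]},{"fingers":1,"xyz":[0,0,0],"twist":[0,0,0]},{"fingers":1,"xyz":[0,0,0],"twist":[0,0,0]},{"fingers":1,"xyz":[0,0,0],"twist":[0,0,0]},{"fingers":1,"xyz":[0,0,0],"twist":[0,0,0]},{"fingers":1,"xyz":[0,0,0],"twist":[0,0,0]},{"fingers":1,"xyz":[0,0,0],"twist":[0,0,0]}]'
python3 -c "
from h import *
go(.427,.006,.1,.217)"
```

```text
time: 3.87
ee_pos: [0.4292, 0.0059, 0.0257]
orientation: [-0.076, 0.702, 0.077, 0.704]
contact_force: [-0.0, 0.2, -0.4]
finger_gap: 0.028
t 3.87 tcp [0.4292 0.0059 0.0257] yaw 0.217 gap 0.028 F [-0.   0.2 -0.4] x7 [-0.19  1.83]
twist 0.0 level [-0.     0.003 -0.002] then shift cm (new axes) [-7.43  0.06 -0.21]
```

```bash
python3 -m handwheel '[{"fingers":1,"xyz":[-2.5,0,0],"twist":[0,0,0]},{"fingers":1,"xyz":[-3,0,0],"twist":[0,0,0]},{"fingers":1,"xyz":[-3,0,0],"twist":[0.1,0,0]},{"fingers":1,"xyz":[0,0,0],"twist":[0.1,0,0]},{"fingers":1,"xyz":[0,-2.1,2.7],"twist":[0,0,0]},{"fingers":1,"xyz":[0,-2.1,2.7],"twist":[0,0,0]},{"fingers":1,"xyz":[0,-2.1,2.7],"twist":[0,0,0]},{"fingers":1,"xyz":[0,-2.1,2.7],"twist":[0,0,0]},{"fingers":1,"xyz":[0,-2.1,2.7],"twist":[0,0,0]},{"fingers":1,"xyz":[0,0,0],"twist":[0,0,0]}]'
python3 -c "
from h import *
go(.622,-.14,.05,0.003)"
```

```text
time: 4.7
ee_pos: [0.5668, -0.0993, 0.112]
orientation: [-0.004, 0.708, 0.007, 0.706]
contact_force: [-0.1, -0.0, 0.1]
finger_gap: 0.0276
t 4.7 tcp [ 0.5668 -0.0993  0.112 ] yaw 0.015 gap 0.0276 F [-0.1 -0.   0.1] x7 [-0.06  1.84]
twist 0.012 level [-0.    -0.003 -0.003] then shift cm (new axes) [ 6.2  -4.09  5.51]
```

```bash
python3 -m handwheel '[{"fingers":1,"xyz":[0,-1.5,2],"twist":[0.012,0,0]},{"fingers":1,"xyz":[0,-1.5,2],"twist":[0,0,0]},{"fingers":1,"xyz":[1,-1,1.5],"twist":[0,0,0]},{"fingers":1,"xyz":[2,0,0],"twist":[0,0,0]},{"fingers":1,"xyz":[2,0,0],"twist":[0,0,0]},{"fingers":1,"xyz":[0,0,0],"twist":[0,0,0]}]'
python3 -c "
from h import *
go(.622,-.14,.032,0.003)"
```

```text
time: 5.2
ee_pos: [0.6242, -0.1425, 0.0583]
orientation: [0.001, 0.708, 0.001, 0.706]
contact_force: [-1.2, 0.4, -0.6]
finger_gap: 0.0275
t 5.2 tcp [ 0.6242 -0.1425  0.0583] yaw -0.0 gap 0.0275 F [-1.2  0.4 -0.6] x7 [0.02 1.9 ]
twist -0.003 level [ 0.    -0.004 -0.002] then shift cm (new axes) [ 2.63  0.25 -0.22]
```

```bash
python3 -m handwheel '[{"fingers":1,"xyz":[1.3,0.2,-0.2],"twist":[0,0,0]},{"fingers":1,"xyz":[1.1,0,0],"twist":[0,0,0]},{"fingers":1,"xyz":[0.2,0,0],"twist":[0,0,0]},{"fingers":1,"xyz":[0,0,0],"twist":[0,0,0]}]'
python3 -c "
from h import *
go(.622,-.14,.031,0.003)"
```

```text
time: 5.53
ee_pos: [0.621, -0.1397, 0.0316]
orientation: [0.001, 0.709, 0.001, 0.705]
contact_force: [-0.2, 0.7, -0.1]
finger_gap: 0.0276
t 5.53 tcp [ 0.621  -0.1397  0.0316] yaw 0.0 gap 0.0276 F [-0.2  0.7 -0.1] x7 [0.02 1.9 ]
twist -0.003 level [ 0.    -0.006 -0.003] then shift cm (new axes) [ 0.06 -0.03  0.1 ]
```

```bash
python3 -m handwheel '[{"fingers":0,"xyz":[0,0,0],"twist":[0,0,0]},{"fingers":0,"xyz":[0,0,0],"twist":[0,0,0]},{"fingers":0,"xyz":[0,0,0],"twist":[0,0,0]},{"fingers":0,"xyz":[0,0,0],"twist":[0,0,0]},{"fingers":0,"xyz":[0,0,0],"twist":[0,0,0]},{"fingers":0,"xyz":[-1.5,0,0],"twist":[0,-0.006,0]},{"fingers":0,"xyz":[-3,0,0],"twist":[0,0,0]},{"fingers":0,"xyz":[-3,0,0],"twist":[0,0,0]},{"fingers":-1,"xyz":[-2,0,0],"twist":[0,0,0]},{"fingers":-1,"xyz":[0,0,0],"twist":[0,0,0]}]'
python3 -c "
from h import *
go(.3992,-.2085,.12,-.185)"
```

```text
time: 6.37
ee_pos: [0.6222, -0.1402, 0.1338]
orientation: [0.001, 0.706, 0.001, 0.708]
contact_force: [0.6, -0.7, 0.8]
finger_gap: 0.0651
t 6.37 tcp [ 0.6222 -0.1402  0.1338] yaw 0.0 gap 0.0651 F [ 0.6 -0.7  0.8] x7 [-0.01  1.88]
twist 0.185 level [-0.     0.003 -0.003] then shift cm (new axes) [  1.38 -10.81 -20.66]
```

```bash
python3 -m handwheel '[{"fingers":-1,"xyz":[0,0,0],"twist":[0.09,0,0]},{"fingers":-1,"xyz":[0,0,0],"twist":[0.09,0,0]},{"fingers":-1,"xyz":[0,-1.5,-3],"twist":[0,0,0]},{"fingers":-1,"xyz":[0,-1.5,-3],"twist":[0,0,0]},{"fingers":-1,"xyz":[0,-1.5,-3],"twist":[0,0,0]},{"fingers":-1,"xyz":[0,-1.5,-3],"twist":[0,0,0]},{"fingers":-1,"xyz":[0,-1.5,-3],"twist":[0,0,0]},{"fingers":-1,"xyz":[0,-1.5,-2.7],"twist":[0,0,0]},{"fingers":-1,"xyz":[0,-1,-2],"twist":[0,0,0]},{"fingers":-1,"xyz":[0,0,0],"twist":[0,0,0]}]'
python3 -c "
from h import *
f=grab('top','t2.png')
go(.3992,-.2085,.12,-.185)"
```

```text
time: 7.2
ee_pos: [0.4025, -0.2017, 0.1305]
orientation: [0.067, 0.701, -0.064, 0.707]
contact_force: [-1.3, 0.6, -0.5]
finger_gap: 0.0855
t 7.25 tcp [ 0.4047 -0.2013  0.1307] yaw -0.184 gap 0.0861 F [ 0.2  0.8 -0.7] x7 [0.13 1.95]
twist 0.001 level [ 0.     0.01  -0.005] then shift cm (new axes) [ 1.07 -0.81 -0.41]
```

View pics/t2.png

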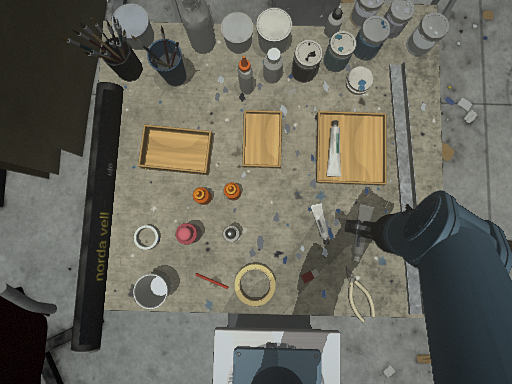

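```bash
python3 -m handwheel '[{"fingers":-1,"xyz":[1.5,-0.4,-0.3],"twist":[0,0.01,0.005]},{"fingers":-1,"xyz":[3,-0.3,-0.3],"twist":[0,0,0]},{"fingers":-1,"xyz":[3,0,-0.1],"twist":[0,0,0]},{"fingers":-1,"xyz":[2,0,0],"twist":[0,0,0]},{"fingers":-1,"xyz":[0,0,0],"twist":[0,0,0]},{"fingers":-1,"xyz":[0,0,0],"twist":[0,0,0]}]'
python3 -c "
from h import *
go(.3992,-.2085,.024,-.185)"
```

```text
time: 7.75
ee_pos: [0.4062, -0.2061, 0.0332]
orientation: [0.067, 0.7, -0.061, 0.709]
contact_force: [-0.4, -0.4, 0.8]
finger_gap: 0.0852
t 7.75 tcp [ 0.4062 -0.2061  0.0332] yaw -0.181 gap 0.0852 F [-0.4 -0.4  0.8] x7 [0.24 2.06]
twist 0.004 level [ 0.     0.012 -0.01 ] then shift cm (new axes) [ 0.92 -0.37 -0.64]
```

```bash
python3 -m handwheel '[{"fingers":-1,"xyz":[0.4,-0.3,-0.4],"twist":[0,0.012,-0.01]},{"fingers":-1,"xyz":[0.4,-0.1,-0.3],"twist":[0,0,0]},{"fingers":-1,"xyz":[0,0,0],"twist":[0,0,0]},{"fingers":-1,"xyz":[0,0,0],"twist":[0,0,0]}]'
python3 -c "
from h import *
go(.3992,-.2085,.024,-.185)"
```

```text
time: 8.08
ee_pos: [0.4014, -0.2093, 0.0272]
orientation: [0.062, 0.703, -0.064, 0.706]
contact_force: [0.2, -0.1, -0.3]
finger_gap: 0.0854
t 8.08 tcp [ 0.4014 -0.2093  0.0272] yaw -0.179 gap 0.0854 F [ 0.2 -0.1 -0.3] x7 [0.23 2.06]
twist 0.006 level [-0.     0.004  0.002] then shift cm (new axes) [ 0.32  0.03 -0.23]
```

```bash
python3 -m handwheel '[{"fingers":-1,"xyz":[0.3,0,-0.2],"twist":[0.005,0.004,0]},{"fingers":1,"xyz":[0,0,0],"twist":[0,0,0]},{"fingers":1,"xyz":[0,0,0],"twist":[0,0,0]},{"fingers":1,"xyz":[0,0,0],"twist":[0,0,0]},{"fingers":1,"xyz":[0,0,0],"twist":[0,0,0]},{"fingers":1,"xyz":[0,0,0],"twist":[0,0,0]},{"fingers":1,"xyz":[0,0,0],"twist":[0,0,0]},{"fingers":1,"xyz":[0,0,0],"twist":[0,0,0]},{"fingers":1,"xyz":[0,0,0],"twist":[0,0,0]},{"fingers":1,"xyz":[-1,0,0],"twist":[0,0,0]}]'
python3 -c "
from h import *
go(.621,-.226,.12,.003)"
```

```text
time: 8.92
ee_pos: [0.3997, -0.2088, 0.0355]
orientation: [0.065, 0.704, -0.066, 0.704]
contact_force: [0.6, -0.8, -0.3]
finger_gap: 0.0278
t 8.92 tcp [ 0.3997 -0.2088  0.0355] yaw -0.184 gap 0.0278 F [ 0.6 -0.8 -0.3] x7 [0.22 2.05]
twist -0.187 level [0.    0.001 0.001] then shift cm (new axes) [-8.45 -1.78 22.12]
```

```bash
python3 -m handwheel '[{"fingers":1,"xyz":[-3,0,0],"twist":[0,0,0]},{"fingers":1,"xyz":[-3,0,0],"twist":[-0.09,0,0]},{"fingers":1,"xyz":[-1.5,0,0],"twist":[-0.09,0,0]},{"fingers":1,"xyz":[0,-0.2,3],"twist":[0,0,0]},{"fingers":1,"xyz":[0,-0.2,3.2],"twist":[0,0,0]},{"fingers":1,"xyz":[0,-0.2,3.2],"twist":[0,0,0]},{"fingers":1,"xyz":[0,-0.2,3.2],"twist":[0,0,0]},{"fingers":1,"xyz":[0,-0.2,3.2],"twist":[0,0,0]},{"fingers":1,"xyz":[0,-0.2,3],"twist":[0,0,0]},{"fingers":1,"xyz":[0,0,0],"twist":[0,0,0]}]'
python3 -c "
from h import *
go(.621,-.225,.05,.003)"
```

```text
time: 9.75
ee_pos: [0.5916, -0.2207, 0.1213]
orientation: [-0.001, 0.707, -0.0, 0.707]
contact_force: [0.4, 0.6, -0.4]
finger_gap: 0.0275
t 9.75 tcp [ 0.5916 -0.2207  0.1213] yaw 0.001 gap 0.0275 F [ 0.4  0.6 -0.4] x7 [0.12 2.02]
twist -0.002 level [0.    0.    0.002] then shift cm (new axes) [ 7.13 -0.44  2.94]
```

```bash
python3 -m handwheel '[{"fingers":1,"xyz":[1,-0.4,2],"twist":[0,0,0]},{"fingers":1,"xyz":[2,0,0.7],"twist":[0,0,0]},{"fingers":1,"xyz":[2,0,0],"twist":[0,0,0]},{"fingers":1,"xyz":[1.5,0,0],"twist":[0,0,0]},{"fingers":1,"xyz":[0,0,0],"twist":[0,0,0]},{"fingers":1,"xyz":[0,0,0],"twist":[0,0,0]}]'
python3 -c "
from h import *
go(.621,-.225,.031,.003)"
```

```text
time: 10.25
ee_pos: [0.6203, -0.2247, 0.0573]
orientation: [-0.002, 0.707, -0.001, 0.707]
contact_force: [0.6, -0.3, 0.3]
finger_gap: 0.0276
t 10.25 tcp [ 0.6203 -0.2247  0.0573] yaw 0.002 gap 0.0276 F [ 0.6 -0.3  0.3] x7 [0.13 2.02]
twist -0.001 level [-0.     0.001  0.004] then shift cm (new axes) [ 2.63 -0.03  0.07]
```

```bash
python3 -m handwheel '[{"fingers":1,"xyz":[1.4,0,0],"twist":[0,0,0.004]},{"fingers":1,"xyz":[1.1,0,0],"twist":[0,0,0]},{"fingers":1,"xyz":[0.2,0,0],"twist":[0,0,0]},{"fingers":1,"xyz":[0,0,0],"twist":[0,0,0]},{"fingers":1,"xyz":[0,0,0],"twist":[0,0,0]}]'
python3 -c "
from h import *
go(.621,-.225,.031,.003)"
```

```text
time: 10.67
ee_pos: [0.6207, -0.2255, 0.0314]
orientation: [-0.0, 0.706, 0.0, 0.708]
contact_force: [-0.6, 0.3, -0.2]
finger_gap: 0.0277
t 10.67 tcp [ 0.6207 -0.2255  0.0314] yaw 0.001 gap 0.0277 F [-0.6  0.3 -0.2] x7 [0.14 2.03]
twist -0.002 level [ 0.     0.003 -0.   ] then shift cm (new axes) [0.04 0.05 0.03]
```

```bash
python3 -m handwheel '[{"fingers":0,"xyz":[0,0,0],"twist":[0,0,0]},{"fingers":0,"xyz":[0,0,0],"twist":[0,0,0]},{"fingers":0,"xyz":[0,0,0],"twist":[0,0,0]},{"fingers":0,"xyz":[0,0,0],"twist":[0,0,0]},{"fingers":0,"xyz":[0,0,0],"twist":[0,0,0]},{"fingers":0,"xyz":[-1.5,0,0],"twist":[0,0,0]},{"fingers":0,"xyz":[-3,0,0],"twist":[0,0,0]},{"fingers":0,"xyz":[-3,0,0],"twist":[0,0,0]},{"fingers":-1,"xyz":[-1.5,0,0],"twist":[0,0,0]},{"fingers":-1,"xyz":[0,0,0],"twist":[0,0,0]}]'
python3 -c "
from h import *
go(.42,-.105,.12,.26)"
```

```text
time: 11.5
ee_pos: [0.6195, -0.226, 0.1279]
orientation: [0.0, 0.706, 0.0, 0.708]
contact_force: [0.8, -0.2, -0.2]
finger_gap: 0.0656
t 11.5 tcp [ 0.6195 -0.226   0.1279] yaw -0.0 gap 0.0656 F [ 0.8 -0.2 -0.2] x7 [0.12 2.01]
twist -0.26 level [-0.     0.002 -0.   ] then shift cm (new axes) [  0.79  16.82 -16.17]
```

```bash
python3 -m handwheel '[{"fingers":-1,"xyz":[0,0,0],"twist":[-0.12,0,0]},{"fingers":-1,"xyz":[0,0,0],"twist":[-0.12,0,0]},{"fingers":-1,"xyz":[0,2.5,-2.5],"twist":[-0.02,0,0]},{"fingers":-1,"xyz":[0,2.5,-2.4],"twist":[0,0,0]},{"fingers":-1,"xyz":[0,2.5,-2.4],"twist":[0,0,0]},{"fingers":-1,"xyz":[0,2.5,-2.4],"twist":[0,0,0]},{"fingers":-1,"xyz":[0,2.5,-2.4],"twist":[0,0,0]},{"fingers":-1,"xyz":[0,2,-2],"twist":[0,0,0]},{"fingers":-1,"xyz":[0,1,-1],"twist":[0,0,0]},{"fingers":-1,"xyz":[0,0,0],"twist":[0,0,0]}]'
python3 -c "
from h import *
f=grab('wrist','w2.png')
go(.42,-.105,.024,.26)
print(proj(f,(.3706,-.118,.012)),proj(f,(.4695,-.0917,.012)))"
```

```text
time: 12.33
ee_pos: [0.4241, -0.1135, 0.1279]
orientation: [-0.098, 0.698, 0.095, 0.703]
contact_force: [-0.0, 1.1, -0.1]
finger_gap: 0.0854
t 12.38 tcp [ 0.4255 -0.1142  0.1281] yaw 0.273 gap 0.0853 F [-0.5 -0.2 -0.1] x7 [0.02 2.11]
twist 0.013 level [-0.     0.008  0.006] then shift cm (new axes) [10.41  1.03 -0.3 ]
[267.00277801 130.17051766] [264.05148394 237.99742437]
```

View pics/w2.png

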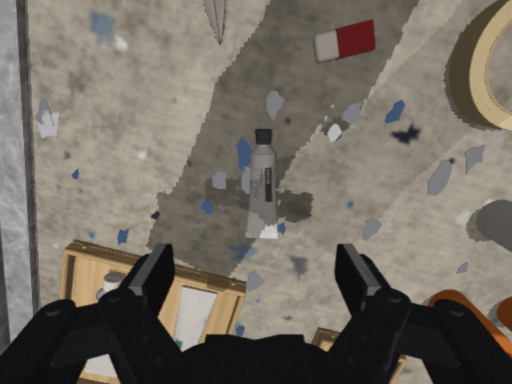

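```bash
python3 -m handwheel '[{"fingers":-1,"xyz":[1.5,0.5,-0.2],"twist":[0.013,0.008,0.006]},{"fingers":-1,"xyz":[3,0.4,-0.2],"twist":[0,0,0]},{"fingers":-1,"xyz":[3,0,-0.2],"twist":[0,0,0]},{"fingers":-1,"xyz":[1.8,0,0],"twist":[0,0.005,0]},{"fingers":-1,"xyz":[0,0,0],"twist":[0,0,0]},{"fingers":-1,"xyz":[0,0,0],"twist":[0,0,0]}]'
python3 -c "
from h import *
go(.42,-.105,.024,.26)"
```

```text
time: 12.88
ee_pos: [0.4289, -0.1109, 0.0339]
orientation: [-0.093, 0.698, 0.089, 0.704]
contact_force: [0.3, 0.0, 0.4]
finger_gap: 0.0855
t 12.88 tcp [ 0.4289 -0.1109  0.0339] yaw 0.257 gap 0.0855 F [0.3 0.  0.4] x7 [0.06 2.14]
twist -0.003 level [0.    0.008 0.007] then shift cm (new axes) [ 0.99  0.8  -0.7 ]
```

```bash
python3 -m handwheel '[{"fingers":-1,"xyz":[0.4,0.5,-0.5],"twist":[0,0.008,0.007]},{"fingers":-1,"xyz":[0.4,0.4,-0.4],"twist":[0,0,0]},{"fingers":-1,"xyz":[0.1,0,0],"twist":[0,0,0]},{"fingers":-1,"xyz":[0,0,0],"twist":[0,0,0]}]'
python3 -c "
from h import *
go(.42,-.105,.024,.26)"
```

```text
time: 13.22
ee_pos: [0.4204, -0.1053, 0.0267]
orientation: [-0.091, 0.7, 0.09, 0.703]
contact_force: [-0.4, -0.2, 0.2]
finger_gap: 0.0853
t 13.22 tcp [ 0.4204 -0.1053  0.0267] yaw 0.256 gap 0.0853 F [-0.4 -0.2  0.2] x7 [0.06 2.14]
twist -0.004 level [0.    0.005 0.002] then shift cm (new axes) [ 0.27  0.04 -0.03]
```

```bash
python3 -m handwheel '[{"fingers":-1,"xyz":[0.3,0,0],"twist":[0,0.004,0.002]},{"fingers":1,"xyz":[0,0,0],"twist":[0,0,0]},{"fingers":1,"xyz":[0,0,0],"twist":[0,0,0]},{"fingers":1,"xyz":[0,0,0],"twist":[0,0,0]},{"fingers":1,"xyz":[0,0,0],"twist":[0,0,0]},{"fingers":1,"xyz":[0,0,0],"twist":[0,0,0]},{"fingers":1,"xyz":[0,0,0],"twist":[0,0,0]},{"fingers":1,"xyz":[0,0,0],"twist":[0,0,0]},{"fingers":1,"xyz":[0,0,0],"twist":[0,0,0]},{"fingers":1,"xyz":[0,0,0],"twist":[0,0,0]}]'
python3 -c "
from h import *
go(.639,.052,.12,.004)"
```

```text
time: 14.05
ee_pos: [0.4221, -0.1058, 0.0256]
orientation: [-0.091, 0.7, 0.09, 0.703]
contact_force: [-0.4, -0.5, 0.2]
finger_gap: 0.0226
t 14.05 tcp [ 0.4221 -0.1058  0.0256] yaw 0.256 gap 0.0226 F [-0.4 -0.5  0.2] x7 [0.06 2.14]
twist 0.252 level [0.    0.004 0.001] then shift cm (new axes) [-9.44 15.69 21.75]
```

```bash
python3 -m handwheel '[{"fingers":1,"xyz":[-2,0,0],"twist":[0,0,0]},{"fingers":1,"xyz":[-3,0,0],"twist":[0,0,0]},{"fingers":1,"xyz":[-3,0,0],"twist":[0.12,0,0]},{"fingers":1,"xyz":[-1,0,0],"twist":[0.12,0,0]},{"fingers":1,"xyz":[0,2,2.8],"twist":[0,0,0]},{"fingers":1,"xyz":[0,2,2.8],"twist":[0,0,0]},{"fingers":1,"xyz":[0,2,2.8],"twist":[0,0,0]},{"fingers":1,"xyz":[0,2,2.8],"twist":[0,0,0]},{"fingers":1,"xyz":[0,2,2.8],"twist":[0,0,0]},{"fingers":1,"xyz":[0,2,2.8],"twist":[0,0,0]}]'
python3 -c "
from h import *
go(.641,.052,.07,.004)"
```

```text
time: 14.88
ee_pos: [0.5872, 0.0136, 0.1185]
orientation: [0.003, 0.709, -0.003, 0.705]
contact_force: [0.2, -0.3, -0.0]
finger_gap: 0.0223
t 14.88 tcp [0.5872 0.0136 0.1185] yaw -0.01 gap 0.0223 F [ 0.2 -0.3 -0. ] x7 [-0.28  1.64]
twist -0.014 level [ 0.    -0.005 -0.   ] then shift cm (new axes) [4.85 3.82 5.39]
```

```bash
python3 -m handwheel '[{"fingers":1,"xyz":[0,1.6,2.4],"twist":[-0.014,0,0]},{"fingers":1,"xyz":[1,1,1.4],"twist":[0,0,0]},{"fingers":1,"xyz":[2,0.3,0.5],"twist":[0,0,0]},{"fingers":1,"xyz":[2,0,0],"twist":[0,0,0]},{"fingers":1,"xyz":[0,0,0],"twist":[0,0,0]},{"fingers":1,"xyz":[0,0,0],"twist":[0,0,0]}]'
python3 -c "
from h import *
go(.641,.052,.031,.004)"
```

```text
time: 15.38
ee_pos: [0.6386, 0.0546, 0.0657]
orientation: [-0.004, 0.707, 0.008, 0.707]
contact_force: [0.2, 0.0, -0.1]
finger_gap: 0.0228
t 15.38 tcp [0.6386 0.0546 0.0657] yaw 0.016 gap 0.0228 F [ 0.2  0.  -0.1] x7 [-0.3   1.62]
twist 0.012 level [-0.     0.001 -0.005] then shift cm (new axes) [ 3.47 -0.26  0.24]
```

```bash
python3 -m handwheel '[{"fingers":1,"xyz":[1.5,-0.2,0.2],"twist":[0.01,0,-0.005]},{"fingers":1,"xyz":[1.5,0,0],"twist":[0,0,0]},{"fingers":1,"xyz":[0.5,0,0],"twist":[0,0,0]},{"fingers":1,"xyz":[0,0,0],"twist":[0,0,0]},{"fingers":1,"xyz":[0,0,0],"twist":[0,0,0]}]'
python3 -c "
from h import *
go(.641,.052,.031,.004)"
```

```text
time: 15.8
ee_pos: [0.6405, 0.0511, 0.0321]
orientation: [-0.002, 0.707, 0.002, 0.708]
contact_force: [-0.7, 0.7, -0.1]
finger_gap: 0.0229
t 15.8 tcp [0.6405 0.0511 0.0321] yaw 0.005 gap 0.0229 F [-0.7  0.7 -0.1] x7 [-0.29  1.62]
twist 0.001 level [-0.     0.002  0.   ] then shift cm (new axes) [0.11 0.09 0.05]
```

```bash
python3 -m handwheel '[{"fingers":1,"xyz":[0.1,0,0],"twist":[0,0,0]},{"fingers":0,"xyz":[0,0,0],"twist":[0,0,0]},{"fingers":0,"xyz":[0,0,0],"twist":[0,0,0]},{"fingers":0,"xyz":[0,0,0],"twist":[0,0,0]},{"fingers":0,"xyz":[0,0,0],"twist":[0,0,0]},{"fingers":0,"xyz":[0,0,0],"twist":[0,0,0]},{"fingers":0,"xyz":[-1.5,0,0],"twist":[0,0,0]},{"fingers":0,"xyz":[-3,0,0],"twist":[0,0,0]},{"fingers":0,"xyz":[-4,0,0],"twist":[0,0,0]},{"fingers":-1,"xyz":[-4,0,0],"twist":[0,0,0]}]'
python3 -m handwheel '[{"fingers":-1,"xyz":[-3,0,0],"twist":[0,0,0]},{"fingers":-1,"xyz":[0,0,0],"twist":[0.12,0,0]},{"fingers":-1,"xyz":[0,0,0],"twist":[0.12,0,0]},{"fingers":-1,"xyz":[0,0,0],"twist":[0.12,0,0]},{"fingers":-1,"xyz":[0,0,0],"twist":[0.12,0,0]},{"fingers":-1,"xyz":[0,0,0],"twist":[0.12,0,0]},{"fingers":-1,"xyz":[0,0,0],"twist":[0.12,0,0]},{"fingers":-1,"xyz":[0,0,0],"twist":[0.12,0,0]},{"fingers":-1,"xyz":[0,0,0],"twist":[0.12,0,0]},{"fingers":-1,"xyz":[0,0,0],"twist":[0.12,0,0]}]'
python3 -c "
from h import *
go(.391,.118,.17,1.495)"
```

```text
time: 16.63
ee_pos: [0.6354, 0.0504, 0.1571]
orientation: [-0.002, 0.711, 0.001, 0.703]
contact_force: [1.1, 0.2, 0.2]
finger_gap: 0.0534
time: 17.47
ee_pos: [0.6428, 0.0508, 0.2158]
orientation: [0.381, 0.595, -0.369, 0.604]
contact_force: [-0.2, -0.1, -0.8]
finger_gap: 0.0856
t 17.47 tcp [0.6428 0.0508 0.2158] yaw -1.117 gap 0.0856 F [-0.2 -0.1 -0.8] x7 [-0.52  0.61]
twist 0.529 level [ 0.     0.001 -0.02 ] then shift cm (new axes) [  4.58 -25.62  -4.8 ]
```

```bash
python3 -m handwheel '[{"fingers":-1,"xyz":[0,0,0],"twist":[0.12,0,0]},{"fingers":-1,"xyz":[0,0,0],"twist":[0.12,0,0]},{"fingers":-1,"xyz":[0,0,0],"twist":[0.12,0,0]},{"fingers":-1,"xyz":[0,0,0],"twist":[0.12,0,-0.02]},{"fingers":-1,"xyz":[0,-3.5,-0.7],"twist":[0.03,0,0]},{"fingers":-1,"xyz":[0,-3.5,-0.7],"twist":[0,0,0]},{"fingers":-1,"xyz":[0,-3.5,-0.7],"twist":[0,0,0]},{"fingers":-1,"xyz":[0,-3.5,-0.7],"twist":[0,0,0]},{"fingers":-1,"xyz":[0,-3.5,-0.7],"twist":[0,0,0]},{"fingers":-1,"xyz":[0,-3.5,-0.7],"twist":[0,0,0]}]'
python3 -c "
from h import *
go(.391,.118,.17,1.495)"
```

```text
time: 18.3
ee_pos: [0.435, 0.1092, 0.2241]
orientation: [0.527, 0.479, -0.516, 0.477]
contact_force: [0.6, 1.6, 1.4]
finger_gap: 0.0854
t 18.3 tcp [0.435  0.1092 0.2241] yaw -1.658 gap 0.0854 F [0.6 1.6 1.4] x7 [-1.02 -0.13]
twist -0.011 level [ 0.    -0.013 -0.008] then shift cm (new axes) [ 5.41 -4.46 -0.54]
```

```bash
python3 -m handwheel '[{"fingers":-1,"xyz":[0,-2.2,-0.3],"twist":[-0.01,-0.013,-0.008]},{"fingers":-1,"xyz":[1.5,-1.8,-0.2],"twist":[0,0,0]},{"fingers":-1,"xyz":[2,0,0],"twist":[0,0,0]},{"fingers":-1,"xyz":[0,0,0],"twist":[0,0,0]},{"fingers":-1,"xyz":[0,0,0],"twist":[0,0,0]}]'
python3 - <<'E'
from h import *
f=grab('wrist','w3.png'); g=grab('top'); 
go(.391,.118,.17,1.495)
for p in [(.391,.118,.073),(.391,.118,0),(.388,.2255,.09)]: print(proj(f,p).round())
E
```

```text
time: 18.72
ee_pos: [0.3852, 0.1219, 0.1914]
orientation: [0.519, 0.487, -0.516, 0.478]
contact_force: [0.3, 0.8, 0.0]
finger_gap: 0.0855
t 18.82 tcp [0.3861 0.1218 0.1917] yaw -1.641 gap 0.0853 F [ 0.8 -0.1  0.3] x7 [-1.08 -0.17]
twist 0.005 level [-0.    -0.012  0.006] then shift cm (new axes) [2.17 0.51 0.34]
[261. 194.]
[260. 174.]
[249.  66.]
```

View pics/w3.png

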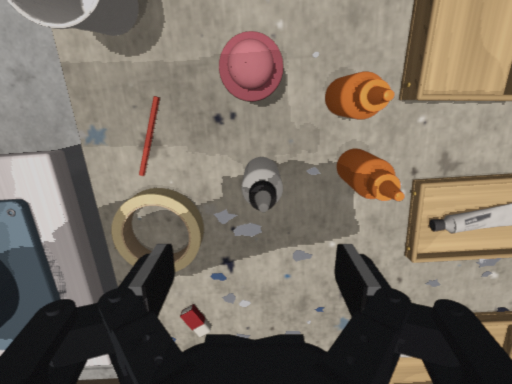

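```bash
python3 -m handwheel '[{"fingers":-1,"xyz":[1,0.3,0.2],"twist":[0.005,-0.012,0.006]},{"fingers":-1,"xyz":[2,0.3,0.2],"twist":[0,0,0]},{"fingers":-1,"xyz":[2.5,0,0],"twist":[0,0,0]},{"fingers":-1,"xyz":[1.5,0,0],"twist":[0,0,0]},{"fingers":-1,"xyz":[0,0,0],"twist":[0,0,0]},{"fingers":-1,"xyz":[0,0,0],"twist":[0,0,0]}]'
python3 -c "
from h import *
go(.391,.118,.062,1.495)"
```

```text
time: 19.32
ee_pos: [0.4017, 0.1184, 0.1254]
orientation: [0.524, 0.478, -0.515, 0.481]
contact_force: [1.7, -0.3, 0.2]
finger_gap: 0.0856
t 19.32 tcp [0.4017 0.1184 0.1254] yaw -1.651 gap 0.0856 F [ 1.7 -0.3  0.2] x7 [-0.93 -0.  ]
twist -0.004 level [ 0.    -0.007 -0.013] then shift cm (new axes) [ 6.34 -1.07  0.13]
```

```bash
python3 -m handwheel '[{"fingers":-1,"xyz":[0.5,-0.8,0],"twist":[0,-0.007,-0.013]},{"fingers":-1,"xyz":[2,-0.4,0],"twist":[0,0,0]},{"fingers":-1,"xyz":[2,-0.3,0],"twist":[0,0,0]},{"fingers":-1,"xyz":[1.2,0,0],"twist":[0,0,0]},{"fingers":-1,"xyz":[0,0,0],"twist":[0,0,0]},{"fingers":-1,"xyz":[0,0,0],"twist":[0,0,0]}]'
python3 -c "
from h import *
go(.391,.118,.062,1.495)"
```

```text
time: 19.82
ee_pos: [0.3907, 0.1226, 0.072]
orientation: [0.522, 0.479, -0.517, 0.48]
contact_force: [0.6, -0.3, -0.8]
finger_gap: 0.085
t 19.82 tcp [0.3907 0.1226 0.072 ] yaw -1.651 gap 0.085 F [ 0.6 -0.3 -0.8] x7 [-0.83  0.1 ]
twist -0.004 level [ 0.    -0.006 -0.006] then shift cm (new axes) [1.   0.07 0.46]
```

```bash
python3 -m handwheel '[{"fingers":-1,"xyz":[0.6,0,0.3],"twist":[0,-0.006,-0.006]},{"fingers":-1,"xyz":[0.3,0,0.2],"twist":[0,0,0]},{"fingers":-1,"xyz":[0,0,0],"twist":[0,0,0]},{"fingers":-1,"xyz":[0,0,0],"twist":[0,0,0]}]'
python3 -c "
from h import *
go(.391,.118,.062,1.495)"
```

```text
time: 20.15
ee_pos: [0.3923, 0.1183, 0.0651]
orientation: [0.521, 0.479, -0.518, 0.48]
contact_force: [0.3, 0.5, -0.1]
finger_gap: 0.0854
t 20.15 tcp [0.3923 0.1183 0.0651] yaw -1.65 gap 0.0854 F [ 0.3  0.5 -0.1] x7 [-0.81  0.11]
twist -0.003 level [ 0.    -0.002 -0.003] then shift cm (new axes) [ 0.31 -0.13  0.04]
```

```bash
python3 -m handwheel '[{"fingers":-1,"xyz":[0.3,-0.1,0],"twist":[0,0,0]},{"fingers":1,"xyz":[0,0,0],"twist":[0,0,0]},{"fingers":1,"xyz":[0,0,0],"twist":[0,0,0]},{"fingers":1,"xyz":[0,0,0],"twist":[0,0,0]},{"fingers":1,"xyz":[0,0,0],"twist":[0,0,0]},{"fingers":1,"xyz":[0,0,0],"twist":[0,0,0]},{"fingers":1,"xyz":[0,0,0],"twist":[0,0,0]},{"fingers":1,"xyz":[0,0,0],"twist":[0,0,0]}]'
python3 -c "
from h import *
go(.391,.118,.22,1.495)"
```

```text
time: 20.82
ee_pos: [0.3918, 0.1187, 0.0629]
orientation: [0.521, 0.479, -0.518, 0.48]
contact_force: [-0.1, -0.0, -1.1]
finger_gap: 0.0384
t 20.82 tcp [0.3918 0.1187 0.0629] yaw -1.65 gap 0.0384 F [-0.1 -0.  -1.1] x7 [-0.81  0.12]
twist -0.004 level [-0.    -0.003 -0.005] then shift cm (new axes) [-15.71  -0.07   0.07]
```

```bash
python3 -m handwheel '[{"fingers":1,"xyz":[-1.5,0,0],"twist":[0,0,0]},{"fingers":1,"xyz":[-2.5,0.2,0],"twist":[0,0,0]},{"fingers":1,"xyz":[-2.5,0.3,0],"twist":[0,0,0]},{"fingers":1,"xyz":[-2.5,0.3,0],"twist":[0,0,0]},{"fingers":1,"xyz":[-2.5,0.3,0],"twist":[0,0,0]},{"fingers":1,"xyz":[-2.5,0.3,0],"twist":[0,0,0]},{"fingers":1,"xyz":[-2,0,0],"twist":[0,0,0]},{"fingers":1,"xyz":[0,0,0],"twist":[0,0,0]}]'
python3 -c "
from h import *
go(.598,.233,.22,1.495)"
```

```text
time: 21.48
ee_pos: [0.4035, 0.1153, 0.2281]
orientation: [-0.519, -0.479, 0.521, -0.479]
contact_force: [1.5, 0.1, -0.2]
finger_gap: 0.0384
t 21.48 tcp [0.4035 0.1153 0.2281] yaw -1.653 gap 0.0384 F [ 1.5  0.1 -0.2] x7 [-1.13 -0.22]
twist -0.006 level [-0.     0.002  0.002] then shift cm (new axes) [  0.81  18.5  -13.21]
```

```bash
python3 -m handwheel '[{"fingers":1,"xyz":[0,1.5,-1.1],"twist":[-0.006,0,0]},{"fingers":1,"xyz":[0,2.4,-1.7],"twist":[0,0,0]},{"fingers":1,"xyz":[0,2.4,-1.7],"twist":[0,0,0]},{"fingers":1,"xyz":[0,2.4,-1.7],"twist":[0,0,0]},{"fingers":1,"xyz":[0,2.4,-1.7],"twist":[0,0,0]},{"fingers":1,"xyz":[0,2.4,-1.7],"twist":[0,0,0]},{"fingers":1,"xyz":[0,2.4,-1.7],"twist":[0,0,0]},{"fingers":1,"xyz":[0,1.5,-1.1],"twist":[0,0,0]},{"fingers":1,"xyz":[0,0,0],"twist":[0,0,0]},{"fingers":1,"xyz":[0,0,0],"twist":[0,0,0]}]'
python3 -c "
from h import *
go(.598,.233,.12,1.495)"
```

```text
time: 22.32
ee_pos: [0.5882, 0.2318, 0.2159]
orientation: [-0.514, -0.486, 0.521, -0.477]
contact_force: [-0.1, 0.5, -0.0]
finger_gap: 0.0382
t 22.32 tcp [0.5882 0.2318 0.2159] yaw -1.643 gap 0.0382 F [-0.1  0.5 -0. ] x7 [-0.91 -0.13]
twist 0.004 level [ 0.    -0.001  0.016] then shift cm (new axes) [ 9.59  0.97 -0.2 ]
```

```bash
python3 -m handwheel '[{"fingers":1,"xyz":[0.5,0.8,-0.2],"twist":[0,0,0.016]},{"fingers":1,"xyz":[2,0,0],"twist":[0,0,0]},{"fingers":1,"xyz":[2.5,0,0],"twist":[0,0,0]},{"fingers":1,"xyz":[2.5,0,0],"twist":[0,0,0]},{"fingers":1,"xyz":[1.5,0,0],"twist":[0,0,0]},{"fingers":1,"xyz":[0,0,0],"twist":[0,0,0]},{"fingers":1,"xyz":[0,0,0],"twist":[0,0,0]}]'
python3 - <<'E'
from h import *
f=grab('top'); g=grab('side')
a=f['frame'][100:250,100:300];b=g['frame'][120:270,200:400]
cv2.imwrite('pics/p1.png',cv2.cvtColor(cv2.resize(np.vstack([a,b]),None,fx=2,fy=2,interpolation=cv2.INTER_CUBIC),cv2.COLOR_RGB2BGR))
go(.598,.233,.069,1.495)
E
```

```text
time: 22.9
ee_pos: [0.593, 0.2293, 0.1193]
orientation: [0.519, 0.481, -0.518, 0.481]
contact_force: [1.0, 0.3, -0.7]
finger_gap: 0.0382
t 23.0 tcp [0.5935 0.2296 0.1202] yaw -1.646 gap 0.0379 F [ 0.7 -0.7 -0.2] x7 [-0.86 -0.07]
twist 0.0 level [-0.    -0.001 -0.001] then shift cm (new axes) [ 5.12  0.42 -0.37]
```

View pics/p1.png

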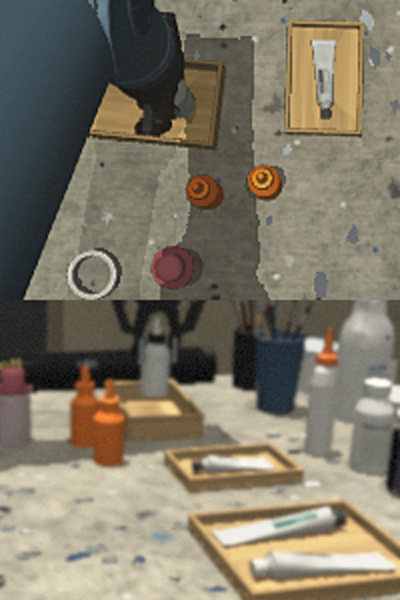

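```bash
python3 -m handwheel '[{"fingers":1,"xyz":[1,0.3,-0.3],"twist":[0,0,0]},{"fingers":1,"xyz":[2,0.1,-0.1],"twist":[0,0,0]},{"fingers":1,"xyz":[1.3,0,0],"twist":[0,0,0]},{"fingers":1,"xyz":[0.3,0,0],"twist":[0,0,0]},{"fingers":1,"xyz":[0,0,0],"twist":[0,0,0]},{"fingers":1,"xyz":[0,0,0],"twist":[0,0,0]}]'
python3 -c "
from h import *
go(.598,.233,.068,1.495)"
```

```text
time: 23.5
ee_pos: [0.6022, 0.2354, 0.0766]
orientation: [0.522, 0.48, -0.514, 0.482]
contact_force: [0.6, -0.4, -0.5]
finger_gap: 0.0383
t 23.5 tcp [0.6022 0.2354 0.0766] yaw -1.646 gap 0.0383 F [ 0.6 -0.4 -0.5] x7 [-0.83 -0.05]
twist 0.001 level [ 0.    -0.006 -0.01 ] then shift cm (new axes) [ 0.86 -0.4   0.27]
```

```bash
python3 -m handwheel '[{"fingers":1,"xyz":[0.5,-0.3,0.2],"twist":[0,-0.006,-0.01]},{"fingers":1,"xyz":[0.3,-0.1,0],"twist":[0,0,0]},{"fingers":1,"xyz":[0.1,0,0],"twist":[0,0,0]},{"fingers":1,"xyz":[0,0,0],"twist":[0,0,0]},{"fingers":1,"xyz":[0,0,0],"twist":[0,0,0]}]'
python3 -c "
from h import *
go(.598,.233,.068,1.495)"
```

```text
time: 23.92
ee_pos: [0.599, 0.2338, 0.0688]
orientation: [0.519, 0.481, -0.518, 0.481]
contact_force: [-0.1, -0.1, -0.7]
finger_gap: 0.038
t 23.92 tcp [0.599  0.2338 0.0688] yaw -1.646 gap 0.038 F [-0.1 -0.1 -0.7] x7 [-0.83 -0.05]
twist 0.001 level [-0.    -0.    -0.002] then shift cm (new axes) [ 0.08 -0.09  0.09]
```

```bash
python3 -m handwheel '[{"fingers":1,"xyz":[0.1,0,0],"twist":[0,0,0]},{"fingers":1,"xyz":[0,0,0],"twist":[0,0,0]},{"fingers":-1,"xyz":[0,0,0],"twist":[0,0,0]},{"fingers":-1,"xyz":[0,0,0],"twist":[0,0,0]},{"fingers":-1,"xyz":[0,0,0],"twist":[0,0,0]},{"fingers":-1,"xyz":[0,0,0],"twist":[0,0,0]},{"fingers":-1,"xyz":[0,0,0],"twist":[0,0,0]},{"fingers":-1,"xyz":[0,0,0],"twist":[0,0,0]},{"fingers":-1,"xyz":[-1.5,0,0],"twist":[0,0,0]},{"fingers":-1,"xyz":[-2.5,0.1,0],"twist":[0,0,0]}]'
python3 -m handwheel '[{"fingers":-1,"xyz":[-2.5,0.2,0],"twist":[0,0,0]},{"fingers":-1,"xyz":[-2.5,0.2,0],"twist":[0,0,0]},{"fingers":-1,"xyz":[-2.5,0,0],"twist":[0,0,0]},{"fingers":-1,"xyz":[-1.5,0,0],"twist":[0,0,0]},{"fingers":-1,"xyz":[0,0,0],"twist":[0,0,0]}]'
python3 -c "
from h import *
go(.388,.2255,.17,1.495)"
```

```text
time: 24.75
ee_pos: [0.5972, 0.233, 0.1059]
orientation: [-0.517, -0.481, 0.52, -0.48]
contact_force: [0.2, 0.9, 0.2]
finger_gap: 0.0854
time: 25.17
ee_pos: [0.6041, 0.2322, 0.2094]
orientation: [0.519, 0.48, -0.518, 0.481]
contact_force: [0.8, -1.0, -0.3]
finger_gap: 0.0855
t 25.17 tcp [0.6041 0.2322 0.2094] yaw -1.648 gap 0.0855 F [ 0.8 -1.  -0.3] x7 [-0.9  -0.13]
twist -0.001 level [-0.    -0.    -0.002] then shift cm (new axes) [  3.94 -21.49   2.3 ]
```

```bash
python3 -m handwheel '[{"fingers":-1,"xyz":[0,-2,0.2],"twist":[0,0,0]},{"fingers":-1,"xyz":[0,-3.3,0.4],"twist":[0,0,0]},{"fingers":-1,"xyz":[0,-3.3,0.4],"twist":[0,0,0]},{"fingers":-1,"xyz":[0,-3.3,0.4],"twist":[0,0,0]},{"fingers":-1,"xyz":[0,-3.3,0.4],"twist":[0,0,0]},{"fingers":-1,"xyz":[0,-3.3,0.4],"twist":[0,0,0]},{"fingers":-1,"xyz":[0.5,-2.2,0.2],"twist":[0,0,0]},{"fingers":-1,"xyz":[0,0,0],"twist":[0,0,0]},{"fingers":-1,"xyz":[0,0,0],"twist":[0,0,0]}]'
python3 -c "
from h import *
f=grab('wrist','w4.png')
go(.388,.2255,.1,1.495)
for p in [(.388,.2255,.1),(.388,.2255,.07),(.598,.233,.111)]: print(proj(f,p).round())"
```

```text
time: 25.92
ee_pos: [0.3863, 0.2208, 0.204]
orientation: [0.521, 0.48, -0.518, 0.481]
contact_force: [1.1, 1.4, 0.1]
finger_gap: 0.0858
t 25.97 tcp [0.3864 0.2207 0.2039] yaw -1.649 gap 0.0854 F [-0.5 -0.1 -0. ] x7 [-1.3  -0.36]
twist -0.003 level [ 0.    -0.002 -0.003] then shift cm (new axes) [10.39  0.13 -0.49]
[255. 190.]
[255. 180.]
[516. 165.]
```

View pics/w4.png

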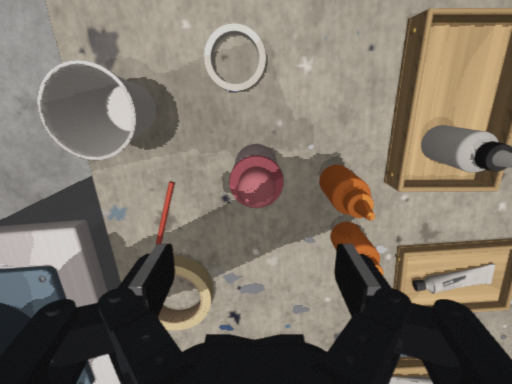

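```bash
python3 -m handwheel '[{"fingers":-1,"xyz":[0.5,0.1,-0.3],"twist":[0,0,0]},{"fingers":-1,"xyz":[2,-0.2,-0.2],"twist":[0,0,0]},{"fingers":-1,"xyz":[2.5,-0.2,0],"twist":[0,0,0]},{"fingers":-1,"xyz":[2.5,-0.2,0],"twist":[0,0,0]},{"fingers":-1,"xyz":[0,0,0],"twist":[0,0,0]},{"fingers":-1,"xyz":[0,0,0],"twist":[0,0,0]}]'
python3 -c "
from h import *
go(.389,.227,.062,1.495)"
```

```text
time: 26.47
ee_pos: [0.392, 0.2285, 0.1269]
orientation: [0.525, 0.477, -0.516, 0.481]
contact_force: [0.6, 0.0, 0.0]
finger_gap: 0.0855
t 26.47 tcp [0.392  0.2285 0.1269] yaw -1.654 gap 0.0855 F [0.6 0.  0. ] x7 [-1.17 -0.22]
twist -0.007 level [-0.    -0.006 -0.013] then shift cm (new axes) [ 6.49 -0.28  0.17]
```

```bash
python3 -m handwheel '[{"fingers":-1,"xyz":[0.5,-0.2,0.1],"twist":[-0.007,-0.006,-0.013]},{"fingers":-1,"xyz":[2,-0.2,0.1],"twist":[0,0,0]},{"fingers":-1,"xyz":[2,-0.2,0.1],"twist":[0,0,0]},{"fingers":-1,"xyz":[1.5,0,0],"twist":[0,0,-0.005]},{"fingers":-1,"xyz":[0,0,0],"twist":[0,0,0]},{"fingers":-1,"xyz":[0,0,0],"twist":[0,0,0]}]'
python3 -c "
from h import *
go(.389,.227,.062,1.495)"
```

```text
time: 26.97
ee_pos: [0.3934, 0.2286, 0.0696]
orientation: [0.52, 0.482, -0.517, 0.48]
contact_force: [0.2, -0.6, 0.2]
finger_gap: 0.085
t 26.97 tcp [0.3934 0.2286 0.0696] yaw -1.647 gap 0.085 F [ 0.2 -0.6  0.2] x7 [-1.06 -0.11]
twist -0.0 level [-0.    -0.005 -0.001] then shift cm (new axes) [ 0.76 -0.43  0.19]
```

```bash
python3 -m handwheel '[{"fingers":-1,"xyz":[0.5,-0.4,0.2],"twist":[0,-0.005,0]},{"fingers":-1,"xyz":[0.3,0,0],"twist":[0,0,0]},{"fingers":-1,"xyz":[0,0,0],"twist":[0,0,0]},{"fingers":1,"xyz":[0,0,0],"twist":[0,0,0]},{"fingers":1,"xyz":[0,0,0],"twist":[0,0,0]},{"fingers":1,"xyz":[0,0,0],"twist":[0,0,0]},{"fingers":1,"xyz":[0,0,0],"twist":[0,0,0]},{"fingers":1,"xyz":[0,0,0],"twist":[0,0,0]},{"fingers":1,"xyz":[0,0,0],"twist":[0,0,0]},{"fingers":1,"xyz":[0,0,0],"twist":[0,0,0]}]'
python3 -c "
from h import *
go(.389,.227,.22,1.495)"
```

```text
time: 27.8
ee_pos: [0.3917, 0.229, 0.0656]
orientation: [0.521, 0.481, -0.516, 0.481]
contact_force: [0.2, -0.2, -1.5]
finger_gap: 0.0472
t 27.8 tcp [0.3917 0.229  0.0656] yaw -1.646 gap 0.0472 F [ 0.2 -0.2 -1.5] x7 [-1.06 -0.11]
twist 0.001 level [ 0.    -0.005 -0.006] then shift cm (new axes) [-15.44  -0.25   0.22]
```

```bash
python3 -m handwheel '[{"fingers":1,"xyz":[-1.5,0,0],"twist":[0,0,0]},{"fingers":1,"xyz":[-2.5,0.1,0],"twist":[0,0,0]},{"fingers":1,"xyz":[-2.5,0.2,0],"twist":[0,0,0]},{"fingers":1,"xyz":[-2.5,0.2,0],"twist":[0,0,0]},{"fingers":1,"xyz":[-2.5,0.2,0],"twist":[0,0,0]},{"fingers":1,"xyz":[-2.5,0.2,0],"twist":[0,0,0]},{"fingers":1,"xyz":[-2,0,0],"twist":[0,0,0]},{"fingers":1,"xyz":[0,0,0],"twist":[0,0,0]}]'
python3 -c "
from h import *
go(.604,.313,.22,1.495)"
```

```text
time: 28.47
ee_pos: [0.3985, 0.2253, 0.2306]
orientation: [0.519, 0.48, -0.519, 0.481]
contact_force: [0.8, 0.4, -1.0]
finger_gap: 0.0477
t 28.47 tcp [0.3985 0.2253 0.2306] yaw -1.648 gap 0.0477 F [ 0.8  0.4 -1. ] x7 [-1.32 -0.38]
twist -0.002 level [ 0.     0.001 -0.001] then shift cm (new axes) [  1.06  19.82 -10.3 ]
```

```bash
python3 -m handwheel '[{"fingers":1,"xyz":[0,1.5,-0.8],"twist":[0,0,0]},{"fingers":1,"xyz":[0,2.6,-1.3],"twist":[0,0,0]},{"fingers":1,"xyz":[0,2.6,-1.3],"twist":[0,0,0]},{"fingers":1,"xyz":[0,2.6,-1.3],"twist":[0,0,0]},{"fingers":1,"xyz":[0,2.6,-1.3],"twist":[0,0,0]},{"fingers":1,"xyz":[0,2.6,-1.3],"twist":[0,0,0]},{"fingers":1,"xyz":[0,2.6,-1.3],"twist":[0,0,0]},{"fingers":1,"xyz":[0,1.7,-0.9],"twist":[0,0,0]},{"fingers":1,"xyz":[0,0,0],"twist":[0,0,0]},{"fingers":1,"xyz":[0,0,0],"twist":[0,0,0]}]'
python3 -c "
from h import *
go(.604,.313,.12,1.495)"
```

```text
time: 29.3
ee_pos: [0.5951, 0.3089, 0.2164]
orientation: [-0.514, -0.485, 0.522, -0.478]
contact_force: [0.7, 0.2, -0.5]
finger_gap: 0.0472
t 29.3 tcp [0.5951 0.3089 0.2164] yaw -1.644 gap 0.0472 F [ 0.7  0.2 -0.5] x7 [-0.99 -0.23]
twist 0.003 level [-0.     0.001  0.016] then shift cm (new axes) [ 9.64  0.86 -0.47]
```

```bash
python3 -m handwheel '[{"fingers":1,"xyz":[0.5,0.7,-0.4],"twist":[0,0,0.016]},{"fingers":1,"xyz":[2,0,0],"twist":[0,0,0]},{"fingers":1,"xyz":[2.5,0,0],"twist":[0,0,0]},{"fingers":1,"xyz":[2.5,0,0],"twist":[0,0,0]},{"fingers":1,"xyz":[1.5,0,0],"twist":[0,0,0]},{"fingers":1,"xyz":[0,0,0],"twist":[0,0,0]},{"fingers":1,"xyz":[0,0,0],"twist":[0,0,0]}]'
python3 -c "
from h import *
go(.604,.313,.071,1.495)"
```

```text
time: 29.88
ee_pos: [0.5982, 0.3118, 0.1186]
orientation: [-0.518, -0.481, 0.518, -0.482]
contact_force: [0.5, -0.2, -0.6]
finger_gap: 0.0476
t 29.88 tcp [0.5982 0.3118 0.1186] yaw -1.644 gap 0.0476 F [ 0.5 -0.2 -0.6] x7 [-0.96 -0.19]
twist 0.003 level [0.    0.001 0.   ] then shift cm (new axes) [ 4.76  0.56 -0.16]
```

```bash
python3 -m handwheel '[{"fingers":1,"xyz":[1,0.3,-0.1],"twist":[0,0,0]},{"fingers":1,"xyz":[2,0,0],"twist":[0,0,0]},{"fingers":1,"xyz":[1,0,0],"twist":[0,0,0]},{"fingers":1,"xyz":[0,0,0],"twist":[0,0,0]},{"fingers":1,"xyz":[0.2,0,0],"twist":[0,0,-0.006]},{"fingers":1,"xyz":[0,0,0],"twist":[0,0,0]}]'
python3 -c "
from h import *
go(.604,.313,.071,1.495)"
```

```text
time: 30.38
ee_pos: [0.6036, 0.3142, 0.0788]
orientation: [0.518, 0.482, -0.517, 0.481]
contact_force: [-0.2, -0.6, -0.8]
finger_gap: 0.0475
t 30.38 tcp [0.6036 0.3142 0.0788] yaw -1.643 gap 0.0475 F [-0.2 -0.6 -0.8] x7 [-0.93 -0.16]
twist 0.003 level [-0.    -0.003  0.001] then shift cm (new axes) [0.78 0.05 0.12]
```

```bash
python3 -m handwheel '[{"fingers":1,"xyz":[0.4,0,0.1],"twist":[0,0,0]},{"fingers":1,"xyz":[0.3,0,0],"twist":[0,0,0]},{"fingers":1,"xyz":[0.1,0,0],"twist":[0,0,0]},{"fingers":1,"xyz":[0,0,0],"twist":[0,0,0]},{"fingers":1,"xyz":[0,0,0],"twist":[0,0,0]}]'
python3 -c "
from h import *
go(.604,.313,.071,1.495)"
```

```text
time: 30.8
ee_pos: [0.6055, 0.3136, 0.0729]
orientation: [0.52, 0.482, -0.516, 0.481]
contact_force: [0.4, -0.6, -0.5]
finger_gap: 0.0472
t 30.8 tcp [0.6055 0.3136 0.0729] yaw -1.643 gap 0.0472 F [ 0.4 -0.6 -0.5] x7 [-0.92 -0.16]
twist 0.003 level [-0.    -0.005 -0.003] then shift cm (new axes) [ 0.19 -0.15  0.07]
```

```bash
python3 -m handwheel '[{"fingers":1,"xyz":[0.2,-0.1,0],"twist":[0,-0.004,-0.002]},{"fingers":1,"xyz":[0.1,0,0],"twist":[0,0,0]},{"fingers":1,"xyz":[0,0,0],"twist":[0,0,0]},{"fingers":-1,"xyz":[0,0,0],"twist":[0,0,0]},{"fingers":-1,"xyz":[0,0,0],"twist":[0,0,0]},{"fingers":-1,"xyz":[0,0,0],"twist":[0,0,0]},{"fingers":-1,"xyz":[0,0,0],"twist":[0,0,0]},{"fingers":-1,"xyz":[0,0,0],"twist":[0,0,0]},{"fingers":-1,"xyz":[0,0,0],"twist":[0,0,0]},{"fingers":-1,"xyz":[-1.5,0,0],"twist":[0,0,0]}]'
python3 -m handwheel '[{"fingers":-1,"xyz":[-2.5,0.1,0],"twist":[0,0,0]},{"fingers":-1,"xyz":[-2.5,0.1,0],"twist":[0,0,0]},{"fingers":-1,"xyz":[-2.5,0.1,0],"twist":[0,0,0]},{"fingers":-1,"xyz":[-2.5,0,0],"twist":[0,0,0]},{"fingers":-1,"xyz":[-3,0,0],"twist":[0,0,0]},{"fingers":-1,"xyz":[-3,-2,0],"twist":[0,0,0]},{"fingers":-1,"xyz":[-2,-3,-2],"twist":[0,0,0]},{"fingers":-1,"xyz":[0,-3,-2],"twist":[0,0,0]},{"fingers":-1,"xyz":[0,-2,-3],"twist":[0,0,0]},{"fingers":-1,"xyz":[0,0,0],"twist":[0,0,0]}]'
python3 - <<'E'
from h import *
f=grab('top'); g=grab('side'); go(.2,.5,.3)
a=f['frame'][100:260,110:400];b=g['frame'][130:290,140:430]
cv2.imwrite('pics/p2.png',cv2.cvtColor(cv2.resize(np.vstack([a,b]),None,fx=1.85,fy=1.85,interpolation=cv2.INTER_CUBIC),cv2.COLOR_RGB2BGR))
E
```

```text
time: 31.63
ee_pos: [0.6031, 0.3135, 0.0835]
orientation: [-0.517, -0.482, 0.518, -0.481]
contact_force: [-1.3, -0.2, -1.1]
finger_gap: 0.0853
time: 32.47
ee_pos: [0.5133, 0.3886, 0.2866]
orientation: [0.524, 0.478, -0.517, 0.479]
contact_force: [-0.5, 1.8, -1.0]
finger_gap: 0.0855
t 32.57 tcp [0.5171 0.3817 0.2866] yaw -1.662 gap 0.0855 F [ 0.9 -0.6  0.4] x7 [-1.22 -0.45]
twist 0 level [ 0.    -0.001 -0.01 ] then shift cm (new axes) [ -1.64 -32.64  -8.91]
```

View pics/p2.png

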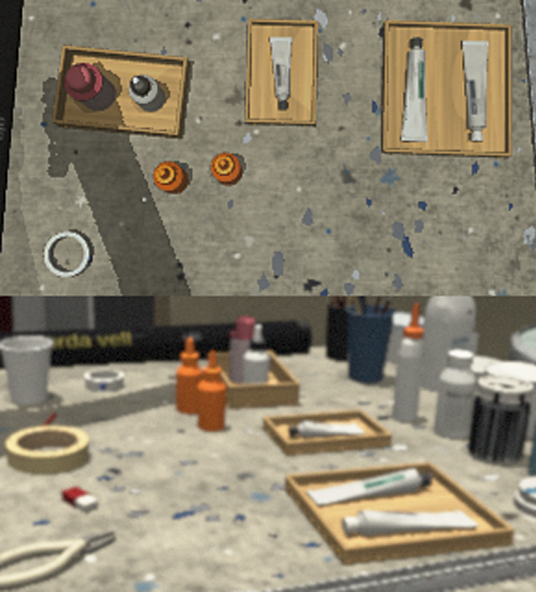

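```bash
python3 -m handwheel '[{"fingers":-1,"xyz":[0,0,0],"twist":[0,0,0]},{"fingers":-1,"xyz":[0,0,0],"twist":[0,0,0]},{"fingers":-1,"xyz":[0,0,0],"twist":[0,0,0]}]'; python3 -c "
from cell import robot
print(robot.observe()['joint_vel'].round(3)); print(robot.close_job())"
```

```text
time: 32.82
ee_pos: [0.5189, 0.3785, 0.2879]
orientation: [0.526, 0.473, -0.52, 0.479]
contact_force: [0.4, -0.7, -1.0]
finger_gap: 0.0853
[ 0.013 -0.002  0.007  0.     0.001  0.005  0.001]
the job is handed in; nothing more can be done
None
```

The paint table is tidied and the job is handed in at about 33 s. I placed things in the order asked: the two long tubes, then the short tube, then the dropper and the pink bottle.

In the last top and side pictures:
- **Tubes:** the two long tubes lie flat and parallel in the large tray, and the short tube lies flat in the small tray.
- **Bottles:** both stand upright in the deep tray.
- **Left alone:** the white tape is still at its original pixel (146, 237), and the orange bottles look undisturbed.
- **Robot:** the gripper was open, empty and clear of everything at 0.29 m height. Wrist force readings stayed below about 3 N.

No check failed or disagreed. I judged that the bottles are upright and the tubes flat by eye in those pictures and did not measure it.

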